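Fit the nested lids on the tablet canister and lift the outer cover off

TASK

The washed double lid of the dishwasher-tablet canister is drying on the blue stand: take it by the red knob of the inner lid, which carries the outer cover along, lower the whole set gently onto the open steel canister until the inner lid is seated in its mouth, and let go of the knob. Then take the outer cover by its black ring grip and lift it off alone, leaving the white inner lid seated undisturbed, and finish while still holding the cover up in the air, level and still, with its rim well clear above the top of the red knob. Do not shove the canister or disturb the other things on the table.

Things in the scene. Friction and masses are not known exactly. Their poses are not given: they have to be found in the camera images.
- knob (a point): red round knob of the white inner lid, 26 mm across, 22 mm high, on a 20 mm stem; this point is its centre, 11 mm under its top. It is fixed to the inner lid and sticks up through the hole of the outer cover, so lifting it lifts both nested lids. Nested, it lies 22 mm over ring_grip and 31 mm over the cover's top face
- ring_grip (a point): black ring grip of the aluminium outer cover, a tube 44 mm across outside, 36 mm inside, 18 mm high; this point is on its axis, half-way up, 9 mm over the cover's top face. Nested, its top is 2 mm under the knob's lower edge. Lifting it lifts the cover alone, over the knob (5 mm clear all round)
- inner_lid: white inner lid with the red knob, about 0.16 kg: a disc 124 mm across, 5 mm thick; origin at the centre of the disc's underside, 40 mm under knob; z is up. Under the disc a plug 100 mm across (bevelled to 92 mm at its lower edge) reaches 12 mm lower. It may be fitted at any turn
- outer_lid: aluminium outer cover with the black ring grip, about 0.2 kg: a disc 136 mm across, 4 mm thick, with a skirt reaching 24 mm under ring_grip; origin at the centre of the disc's underside, 13 mm under ring_grip; z is up. Nested, it lies loose on the inner lid with about 2 mm of sideways play
- mouth (a point): centre of the canister's open mouth, in the plane of its rim, 90 mm above the table; mouth 108 mm across inside, 116 mm outside; z is up. The inner lid is seated when the underside of its disc rests on the rim, with knob 40 mm above this point
- canister: open round steel canister with a green band near its foot, blue and white tablets inside 45 mm deep, 116 mm across, 90 mm high, 1.5 kg, loose; origin under its centre. It stands on one side of the table, the blue stand on the other
- stand: blue round drying stand, fixed, 116 mm across (foot 132 mm), 40 mm high, on which the nested lids lie at the start; origin under its centre
- ramekin: small white ceramic ramekin, 60 mm across, 38 mm high; origin under its centre; stands between the stand and the canister; a bystander
- water_bottle: clear bottle with blue cap, 62 mm across, 130 mm high; origin under its centre; a bystander
- spice_jar: amber glass jar with black cap, 54 mm across, 85 mm high; origin under its centre; a bystander
- food_can: red-labelled food can, 74 mm across, 100 mm high; origin under its centre; a bystander
- steel_bowl: small steel bowl, 120 mm across, 50 mm high; origin under its centre; a bystander
- spoon: steel spoon 170 mm long lying flat at the left; origin under its middle; a bystander
Not all that is in view belongs to the job. What is shaped like the inner_lid but yellow is not meant. What is shaped like the outer_lid but orange is not meant.

How it is judged:
On the way:
1. both lids, still nested, are on the canister with the inner lid seated, and the knob is let go (horizontal distance between knob and mouth below 0.007 m and z of knob in the frame of mouth between 0.036 and 0.043 m and angle between inner_lid's own z axis and vertical below 0.06 rad and z of ring_grip in the frame of inner_lid below 0.022 m and contact force between the fingers and inner_lid below 0.2 N), for 0.2 s.
At the end, for the whole second after the job is handed in: Inner lid seated on the canister (7 mm off-centre at most, level, disc on the rim), untouched, at rest. Outer cover held only by the fingers, still, tilt under 0.2 rad, ring grip 80 mm or more above the rim (skirt 5 mm over the knob). Canister moved under 30 mm (horizontal distance between knob and mouth below 0.007 m and z of knob in the frame of mouth between 0.036 and 0.043 m and angle between inner_lid's own z axis and vertical below 0.06 rad and z of ring_grip in the frame of mouth above 0.08 m and angle between outer_lid's own z axis and vertical below 0.2 rad and contact force between the fingers and outer_lid above 1 N and contact force between outer_lid and inner_lid below 0.1 N and contact force between outer_lid and canister below 0.1 N and contact force between outer_lid and stand below 0.1 N and contact force between the fingers and inner_lid below 0.2 N and linear speed of outer_lid below 0.03 m/s and linear speed of inner_lid below 0.02 m/s and distance of canister from where it was at the start of the episode below 0.03 m); the arm keeps its last pose, push and grip.
It fails at once if the outer cover comes off the inner lid while the inner lid is not seated on the canister (z of ring_grip in the frame of inner_lid above 0.032 m and not (horizontal distance between knob and mouth below 0.01 m and z of knob in the frame of mouth between 0.036 and 0.043 m and angle between inner_lid's own z axis and vertical below 0.06 rad)).
It fails at once if the lid set is dropped: the inner lid is in the air, held by nothing (height (world z) of inner_lid above 0.052 m and not (horizontal distance between knob and mouth below 0.012 m and z of knob in the frame of mouth below 0.048 m) and contact force between each of the fingers, canister, stand and inner_lid below 0.02 N).
It fails at once if the canister is shoved more than 30 mm (distance of canister from where it was at the start of the episode above 0.03 m).
It fails at once if a bystander is moved more than 25 mm (distance of any of ramekin, water_bottle, spice_jar, food_can, steel_bowl, spoon from where it was at the start of the episode above 0.025 m).
It also fails if it takes over 53 s, if anything falls off the work surface, if the arm or the gripper's body presses on something with over 40 N, if the wrist force passes 120 N, or if a joint passes its speed limit or range.

ROBOT

A 6-joint arm with a two-finger parallel gripper is mounted at the origin on the work surface. World frame = base frame: x ahead of the robot, y to its left, z up, the work surface at z = 0. Lengths are in m, angles in rad, forces in N, time in s.
With the tool pointing down it reaches from about 0.275 to 0.825 m from the base axis. Payload 4.9 kg.
Tool frame: the origin (TCP) lies on the mounting face of the last link; the fingertips stand 173 mm ahead of it and the grasp point (between the pads) lies 155 mm ahead of it; z points along the fingers, y is the line along which they close (so a half turn about z gives the same grasp; the last joint's range is limited). The gripper opens to 85 mm and grips with 20 to 120 N. Pads are 22 mm wide; open, the fingers measure 114 mm over their backs; the gripper's body (76 mm by 85 mm) begins 54 mm behind the grasp point. The pads swing forward as they close: fully open they stand 13 mm farther back than shut.
Start: joints at [1.081, 0.326, -0.193, 1.052, 0, 1.437], TCP at [0.192, 0.516, 0.405] pointing down, gripper open.
Joint ranges: [-2.65, 2.65], [-0.97, 1.79], [-1.3, 1.35], [-1.93, 2.1], [-1.47, 1.37], [-3.14, 3.14]. Speed limits (rad/s): [2.57, 2.57, 3.14, 3.14, 3.14, 3.14].

INTERFACE

Orientations are given as a unit quaternion [w, x, y, z].
In Python, from cell import env, get_image, calibration, ticket, spotter gives the robot as it stands.
- The arm moves only by the tool play_rows, never from a script. Its argument "rows" is a list of rows, each an object of numbers: "dx", "dy", "dz": the shift along the world's x, y, z normalised to -1 to 1, where 1 is 0.04 m; "turn": the turn about the world's z normalised to -1 to 1, where 1 is 0.1 rad; "jaw": the finger opening in mm, from 0 to 85.4. A call has 1 to 12 rows; each row shifts and turns the commanded pose from where the row before left it; what a row does not reach is not made up. A row lasts 1/12 s, in which the tool goes at most 41.7 mm and 7.16 degrees, less where a joint would pass 70% of its speed; a pose out of reach is approached as far as the arm can. A call with a number of a shift or a turn outside -1 to 1 is refused whole. A call with a gripper value outside its range is refused whole. The fingers move at their own pace and stop on an object; "grip_force" is the grip in N (left out, the last holds). Time passes only in rows, so rows that do not move let the fingers close. It gives the time, the measured TCP pose, the force, the opening and the grip force at its end, in the units of the state.
- env.observe(): the state, without advancing time (a new reading comes with each control period).
- get_image(name): name is "scene" or "top" or "wrist"; returns the picture (420x560x3 uint8, red, green, blue); there is no depth.
- calibration(name): a dict with "fx", "fy", "cx", "cy" (pixels), "eye" and "rotation" of the camera in the world. Camera axes: x right, y down, z forward; pixel columns grow to the right and rows downward; lengths in m; the calibration is good to about 2 mm. A picture is of the moment at which its call begins: read the wrist's pose just before it. calibration takes no time and is no camera call; for the wrist camera it gives the pose at the moment of the call.
- ticket.job_done(): hands the job in; it is judged then, once.
Trained networks look in the newest picture that a camera, given by its name, has taken for a name from the list of things; names that differ only in an ending like _2 or _b are one class to them, and where a whole thing is asked for, a point or a joint stands for the part that bears it (a point fixed in the world has none). Each returns a list of dicts, best first, with "score" (0 to 1); they miss things now and then, are a little off and sometimes report something else, mostly with a low value. They report only what shows in the picture. A call takes as long as a camera call. They do not tell look-alikes from the thing itself.
- spotter.find_in(camera, thing): "xy" ([column, row] in pixels, amid what is visible of it).
The state is a dict: "time": time; "joint_pos": joint angles; "joint_vel": joint speeds; "joint_efforts": joint torques, N m; "position": TCP position; "ee_rot": TCP orientation; "force": force on the tool from outside, world axes, zero at the start; "moment": the same for the moment, N m; "opening": finger opening in m; "grip_force": force on a finger pad.
Only numpy, scipy, OpenCV 4.12 (cv2) and the standard library are available. Lean on these libraries where they do the work, as an engineer would, in place of code of your own. Each camera call takes 0.05 s, during which the arm holds its last target. There are 200 camera calls.

## Working session

There is one attempt and no reset: what is moved stays moved. The work goes in short steps, Python scripts to look and compute and a tool call to move; the robot and the scene stay as the last step left them, time stands still between calls to the robot, and variables do not carry over. Pictures are saved under pics/ and viewed, at most 10 in all, crops included, and the job is handed in when it is done.

Besides the shell and the picture viewer there is one more tool, called after ">>>" by a JSON object that holds its "api" and its "payload". play_rows: Moves the arm, as the interface text tells. Its arguments: {"type":"object","properties":{"rows":{"type":"array"},"grip_force":{"type":"number"}},"required":["rows"]}

```bash
mkdir -p pics
cat > h.py <<'E'
from cell import env,get_image,calibration,ticket,spotter
import numpy as np,cv2
def save(n,f,crop=None,s=1):
    im=get_image(n)[:,:,::-1]
    if crop: im=im[crop[1]:crop[3],crop[0]:crop[2]]
    cv2.imwrite('pics/'+f,cv2.resize(im,None,fx=s,fy=s,interpolation=cv2.INTER_CUBIC))
def ray(c,uv):
    R=np.array(c['rotation']);d=R@np.array([(uv[0]-c['cx'])/c['fx'],(uv[1]-c['cy'])/c['fy'],1]);return np.array(c['eye']),d
def atz(n,uv,z):
    e,d=ray(calibration(n),uv);return (e+d*(z-e[2])/d[2]).round(4)
def proj(n,p):
    c=calibration(n);q=np.array(c['rotation']).T@(np.array(p)-c['eye']);return [round(c['fx']*q[0]/q[2]+c['cx'],1),round(c['fy']*q[1]/q[2]+c['cy'],1)]
E
python3 - <<'E'
from h import *
a=get_image('top');b=get_image('scene')
cv2.imwrite('pics/a.png',cv2.resize(np.vstack([a,b])[:,:,::-1],(400,600)))
cv2.imwrite('pics/top.png',a[:,:,::-1]);cv2.imwrite('pics/scene.png',b[:,:,::-1])
for n in('top','scene'):
    c=calibration(n);print(n,c)
    for t in('knob','ring_grip','mouth','canister','stand','ramekin','inner_lid','outer_lid'):
        print(t,[(np.round(r['xy'],1).tolist(),round(r['score'],2)) for r in spotter.find_in(n,t)[:4]])
print(env.observe())
E
```

```text
top {'fx': 463.1160486252517, 'fy': 463.1160486252517, 'cx': 276.87587778810985, 'cy': 208.99005000230724, 'eye': array([ 0.39164728, -0.00911065,  1.46963303]), 'rotation': array([-0.03141666,  0.71671646, -0.69595857,  0.03117971])}
knob [([266.1, 225.7], 0.88), ([331.3, 214.2], 0.66)]
ring_grip [([328.4, 219.0], 0.94), ([334.3, 284.0], 0.88)]
mouth [([200.5, 195.5], 0.57)]
canister [([202.0, 193.1], 0.64), ([408.7, 238.5], 0.41)]
stand []
ramekin [([277.6, 175.7], 0.49)]
inner_lid [([263.2, 224.9], 0.94), ([329.8, 217.9], 0.67)]
outer_lid [([327.9, 219.7], 0.83), ([335.5, 286.2], 0.67)]
scene {'fx': 475.0110129479155, 'fy': 475.0110129479155, 'cx': 279.20071929844676, 'cy': 212.937781950788, 'eye': array([ 1.27031153, -0.04057267,  1.10700279]), 'rotation': array([-0.2200617 ,  0.70432338,  0.6405433 , -0.21261632])}
knob [([289.3, 205.9], 0.85)]
ring_grip [([212.9, 219.4], 0.66)]
mouth [([125.4, 208.0], 0.74), ([358.7, 217.7], 0.59)]
canister []
stand [([222.1, 235.3], 0.71)]
ramekin [([277.0, 248.3], 0.97)]
inner_lid [([285.6, 208.9], 0.84)]
outer_lid [([204.8, 170.7], 0.89), ([213.0, 213.7], 0.83)]
{'time': 0.9, 'joint_pos': array([ 1.08079844e+00,  3.26177132e-01, -1.92599551e-01,  1.05199835e+00,
       -8.49943698e-06,  1.43659934e+00]), 'joint_vel': array([-5.77869316e-04,  1.94393899e-04,  9.10910681e-05,  8.58246284e-05,
       -5.11866632e-04, -9.02595448e-05]), 'joint_efforts': array([-1.06963494e-04, -4.43316972e+01,  2.62757170e+01,  8.44182177e-04,
       -1.46479229e-04,  1.94029305e-06]), 'position': array([0.19158385, 0.51557039, 0.40469347]), 'ee_rot': array([7.31366447e-06, 1.76963556e-01, 9.84217405e-01, 8.82783563e-06]), 'force': array([0.093336  , 0.10097333, 0.59657343]), 'moment': array([ 0.00780249,  0.02550095, -0.05777761]), 'grip_force': 0.0, 'opening': 0.08527119292053385}
```

View pics/top.png

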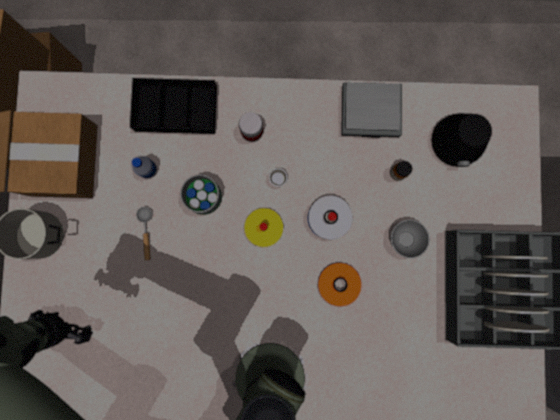

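View pics/scene.png

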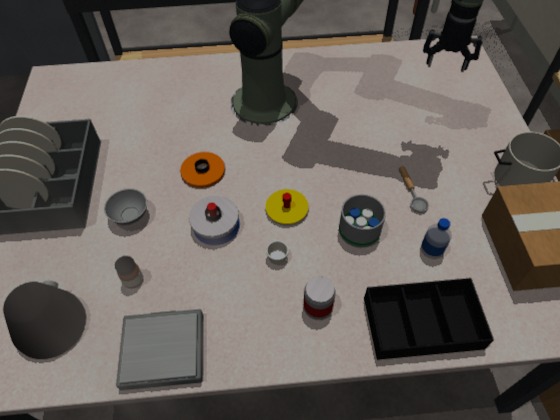

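Candidates in the top view are: white disc with a red knob and dark ring at (331,217), on the blue stand; yellow lid with a red knob at (264,226); orange cover with a black ring at (340,284). The set on the blue stand fits the description. The open canister with tablets is at (202,193). I'll confirm with a crop and measure.

```bash
python3 - <<'E'
s=open('h.py').read()
s=s.replace("import numpy as np,cv2","import numpy as np,cv2\nfrom scipy.spatial.transform import Rotation as Ro\ndef RR(c):\n    q=np.array(c['rotation'])\n    return q if q.shape==(3,3) else Ro.from_quat(q[[1,2,3,0]]).as_matrix()").replace("R=np.array(c['rotation'])","R=RR(c)").replace("np.array(c['rotation']).T","RR(c).T")
s+='''
def tri(u,v):
    (a,d),(b,f)=ray(calibration('top'),u),ray(calibration('scene'),v)
    t=np.linalg.lstsq(np.c_[d,-f],b-a,rcond=None)[0];p,q=a+d*t[0],b+f*t[1];return ((p+q)/2).round(4),np.linalg.norm(p-q).round(4)
def red(im,box):
    x0,y0,x1,y1=box;c=im[y0:y1,x0:x1].astype(int);m=(c[...,0]>90)&(c[...,1]<.45*c[...,0])&(c[...,2]<.45*c[...,0])
    y,x=np.nonzero(m);return [(x.min()+x.max())/2+x0,(y.min()+y.max())/2+y0],len(x)
'''
open('h.py','w').write(s)
E
python3 - <<'E'
from h import *
a=cv2.imread('pics/top.png');b=cv2.imread('pics/scene.png')
A=cv2.resize(a[180:310,230:370],None,fx=4,fy=4,interpolation=2)[:400];B=cv2.resize(b[180:260,170:310],None,fx=4,fy=4,interpolation=2)[:200]
cv2.imwrite('pics/c.png',np.vstack([A,B]))
ra=red(a[:,:,::-1],(310,195,350,240));rb=red(b[:,:,::-1],(195,195,235,230));print(ra,rb,tri(ra[0],rb[0]))
for z in(.08,.092):print(atz('top',ra[0],z),atz('scene',rb[0],z))
# canister rim from top
for uv in([202,194],[200.5,195.5]):print('mouth',atz('top',uv,.09))
print('scene mouth',atz('scene',[362,213],.09),proj('scene',atz('top',[202,194],.09)))
print('ramekin',atz('top',[277.6,177],.038),'tripos')
E
```

```text
([np.float64(331.5), np.float64(216.0)], 55) ([np.float64(211.0), np.float64(206.0)], 50) (array([ 0.4983, -0.1722,  0.0856]), np.float64(0.0022))
[ 0.4987 -0.1717  0.08  ] [ 0.494 -0.174  0.08 ]
[ 0.4978 -0.1703  0.092 ] [ 0.5031 -0.1725  0.092 ]
mouth [0.5526 0.2189 0.09  ]
mouth [0.548  0.2232 0.09  ]
scene mouth [0.565  0.2227 0.09  ] [np.float64(359.7), np.float64(209.3)]
ramekin [ 0.619  -0.0061  0.038 ] tripos
```

View pics/c.png

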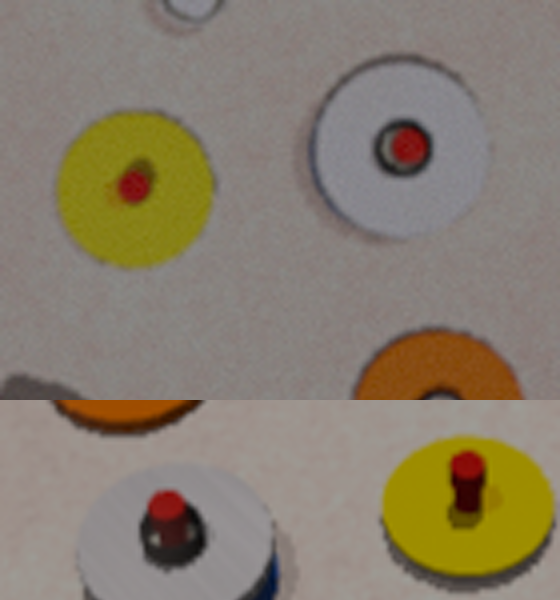

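The crop confirms it: the red knob standing in the black ring on the pale cover, with blue underneath, is at top-view (331,216). The yellow lid has no ring and the orange cover has no knob. The canister comes first, since it lies on the way.

>>> {"api": "play_rows", "payload": {"rows": [{"dx":0.6,"dy":-0.62},{"dx":0.6,"dy":-0.62},{"dx":0.6,"dy":-0.62},{"dx":0.6,"dy":-0.62},{"dx":0.6,"dy":-0.62},{"dx":0.6,"dy":-0.62},{"dx":0.6,"dy":-0.62},{"dx":0.6,"dy":-0.62},{"dx":0.6,"dy":-0.62},{"dx":0.6,"dy":-0.62},{"dx":0.6,"dy":-0.62},{}], "grip_force": 60}}

```text
invalid input
```

Run:
```python
from h import *
print(env.observe()['position'],env.observe()['ee_rot'],calibration('wrist'))
save('wrist','w1.png');print(proj('wrist',[.552,.22,.09]),spotter.find_in('wrist','mouth'),spotter.find_in('wrist','canister'))
```

```text
[0.19158385 0.51557039 0.40469347] [7.31366447e-06 1.76963556e-01 9.84217405e-01 8.82783563e-06] {'fx': 357.8128104084293, 'fy': 357.8128104084293, 'cx': 277.42967001805414, 'cy': 211.15461446403776, 'eye': array([0.12084234, 0.54285817, 0.37418135]), 'rotation': array([0.1228309 , 0.81182106, 0.56452446, 0.08468337])}
[np.float64(149.1), np.float64(556.8)] [] []
```

View pics/w1.png

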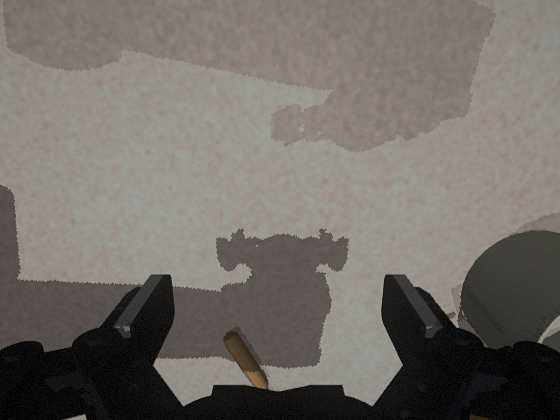

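The wrist picture shows only bare table, the spoon handle at (245,360) and the fingers. The move was refused, so I'll give every field.

>>> {"api": "play_rows", "payload": {"rows": [{"dx":0.7,"dy":-0.55,"dz":0,"turn":0,"jaw":85},{"dx":0.7,"dy":-0.55,"dz":0,"turn":0,"jaw":85},{"dx":0.7,"dy":-0.55,"dz":0,"turn":0,"jaw":85},{"dx":0.7,"dy":-0.55,"dz":0,"turn":0,"jaw":85},{"dx":0.7,"dy":-0.55,"dz":0,"turn":0,"jaw":85},{"dx":0.7,"dy":-0.55,"dz":0,"turn":0,"jaw":85},{"dx":0.7,"dy":-0.55,"dz":0,"turn":0,"jaw":85},{"dx":0.7,"dy":-0.55,"dz":0,"turn":0,"jaw":85},{"dx":0.7,"dy":-0.55,"dz":0,"turn":0,"jaw":85},{"dx":0.7,"dy":-0.55,"dz":0,"turn":0,"jaw":85},{"dx":0.7,"dy":-0.55,"dz":0,"turn":0,"jaw":85},{"dx":0.7,"dy":-0.55,"dz":0,"turn":0,"jaw":85}], "grip_force": 60}}

```text
time: 2.05
position: [0.5288, 0.2502, 0.4048]
ee_rot: [0.0, 0.177, 0.984, 0.0]
force: [-0.2, 0.4, 0.0]
opening: 0.0849
grip_force: 0.0
```

>>> {"api": "play_rows", "payload": {"rows": [{"dx":0.5,"dy":-0.5,"dz":0,"turn":0,"jaw":85},{"dx":0.5,"dy":-0.4,"dz":0,"turn":0,"jaw":85},{"dx":0.5,"dy":-0.4,"dz":0,"turn":0,"jaw":85},{"dx":0,"dy":0,"dz":0,"turn":0,"jaw":85},{"dx":0,"dy":0,"dz":0,"turn":0,"jaw":85}]}}

```text
time: 2.47
position: [0.5884, 0.1985, 0.4042]
ee_rot: [-0.0, 0.178, 0.984, -0.0]
force: [-0.2, 0.7, 0.4]
opening: 0.085
grip_force: 0.0
```

Run:
```python
from h import *
print(env.observe()['time'],env.observe()['position'],env.observe()['ee_rot'],calibration('wrist')['eye'])
save('wrist','w2.png');print(proj('wrist',[.552,.22,.09]),spotter.find_in('wrist','mouth'),spotter.find_in('wrist','canister'))
```

```text
2.4667 [0.58841025 0.19846691 0.40418766] [-2.70779094e-04  1.78102837e-01  9.84011843e-01 -4.55610984e-06] [0.51770392 0.22594316 0.37371666]
[np.float64(285.6), np.float64(147.9)] [{'xy': [296.7, 146.6], 'score': 0.63}] [{'xy': [296.8, 143.1], 'score': 0.93}]
```

View pics/w2.png

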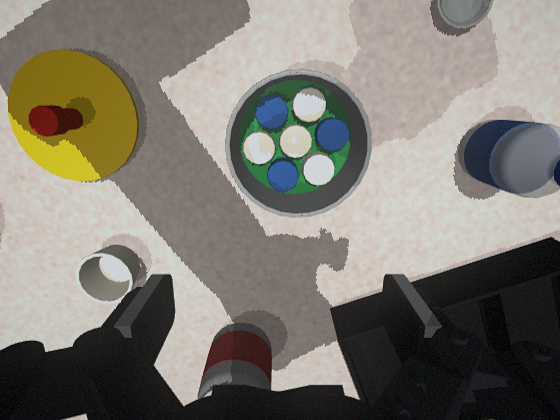

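The wrist view shows the canister rim centred near (299,143), spanning columns 226–372 and rows 69–216. I'll fit the rim circle.

```bash
cat >> h.py <<'E'
def fitcirc(n,f,p0,z,rs,w=.008,sg=1.5):
    im=cv2.GaussianBlur(cv2.imread(f),(0,0),sg).astype(np.float32)
    g=np.sqrt(sum(cv2.Sobel(im,cv2.CV_32F,*k)**2 for k in((1,0),(0,1))).sum(2))
    th=np.linspace(0,2*np.pi,180,endpoint=False);c=calibration(n);R=RR(c);best=(0,)
    for dx in np.arange(-w,w+.0001,.0005):
        for dy in np.arange(-w,w+.0001,.0005):
            s=0
            for r in rs:
                P=np.c_[p0[0]+dx+r*np.cos(th),p0[1]+dy+r*np.sin(th),z+0*th]-c['eye'];q=P@R
                u=(c['fx']*q[:,0]/q[:,2]+c['cx']).astype(np.float32);v=(c['fy']*q[:,1]/q[:,2]+c['cy']).astype(np.float32)
                s+=np.minimum(cv2.remap(g,u[None],v[None],1),150).mean()
            best=max(best,(s,p0[0]+dx,p0[1]+dy))
    return np.round(best,4)
E
python3 - <<'E'
from h import *
p=atz('wrist',[299,143],.09);print(p)
for rs in([.058],[.054],[.058,.054]):print(fitcirc('wrist','pics/w2.png',p,.09,rs))
print('top',fitcirc('top','pics/top.png',p,.09,[.058,.054],.012))
print('scene',fitcirc('scene','pics/scene.png',p,.09,[.058,.054],.012))
print([proj('wrist',[p[0]+.058*a,p[1]+.058*b,.09]) for a,b in((1,0),(-1,0),(0,1),(0,-1))])
E
```

```text
[0.5514 0.2319 0.09  ]
[129.5018   0.5544   0.2304]
[150.       0.5554   0.2309]
[2.795018e+02 5.544000e-01 2.304000e-01]
top [2.576886e+02 5.559000e-01 2.309000e-01]
scene [2.881475e+02 5.619000e-01 2.284000e-01]
[[np.float64(322.1), np.float64(209.3)], [np.float64(273.0), np.float64(68.6)], [np.float64(370.2), np.float64(116.4)], [np.float64(230.6), np.float64(168.4)]]
```

>>> {"api": "play_rows", "payload": {"rows": [{"dx":-0.1,"dy":-0.8,"dz":0,"turn":0,"jaw":85},{"dx":-0.1,"dy":-0.8,"dz":0,"turn":0,"jaw":85},{"dx":-0.1,"dy":-0.8,"dz":0,"turn":0,"jaw":85},{"dx":-0.1,"dy":-0.8,"dz":0,"turn":0,"jaw":85},{"dx":-0.1,"dy":-0.8,"dz":0,"turn":0,"jaw":85},{"dx":-0.1,"dy":-0.8,"dz":0,"turn":0,"jaw":85},{"dx":-0.1,"dy":-0.8,"dz":0,"turn":0,"jaw":85},{"dx":-0.1,"dy":-0.8,"dz":0,"turn":0,"jaw":85},{"dx":-0.1,"dy":-0.8,"dz":0,"turn":0,"jaw":85},{"dx":-0.1,"dy":-0.8,"dz":0,"turn":0,"jaw":85},{"dx":-0.1,"dy":-0.8,"dz":0,"turn":0,"jaw":85},{"dx":-0.1,"dy":-0.8,"dz":0,"turn":0,"jaw":85}]}}

```text
time: 3.62
position: [0.539, -0.1845, 0.4051]
ee_rot: [0.0, 0.176, 0.984, 0.0]
force: [1.3, 0.2, 0.9]
opening: 0.085
grip_force: 0.0
```

>>> {"api": "play_rows", "payload": {"rows": [{"dx":-0.2,"dy":-0.4,"dz":0,"turn":0,"jaw":85},{"dx":0,"dy":0,"dz":0,"turn":0,"jaw":85},{"dx":0,"dy":0,"dz":0,"turn":0,"jaw":85}]}}

```text
time: 3.87
position: [0.5312, -0.2001, 0.4048]
ee_rot: [-0.0, 0.177, 0.984, 0.0]
force: [0.4, -0.1, -0.2]
opening: 0.0849
grip_force: 0.0
```

Run:
```python
from h import *
print(env.observe()['time'],env.observe()['position'],calibration('wrist')['eye'])
save('wrist','w3.png');im=cv2.imread('pics/w3.png')[:,:,::-1]
u,v=proj('wrist',[.498,-.171,.085]);print(u,v)
print(red(im,tuple(int(k) for k in(u-60,v-60,u+60,v+60))))
for z in(.068,.08,):print(z,fitcirc('wrist','pics/w3.png',[.498,-.171],z-.031,[.068],.01),fitcirc('top','pics/top.png',[.498,-.171],z-.031,[.068],.01))
for z in(.08,.092):print(z,fitcirc('wrist','pics/w3.png',[.498,-.171],z-.031,[.068],.01),'kt',fitcirc('wrist','pics/w3.png',[.498,-.171],z+.011,[.013],.01),fitcirc('wrist','pics/w3.png',[.498,-.171],z-.013,[.022],.01))
```

```text
3.8667 [ 0.53118004 -0.20007579  0.40482956] [ 0.46048055 -0.17273395  0.37433553]
295.1 145.8
([np.float64(294.0), np.float64(156.0)], 6)
0.068 [41.2761  0.499  -0.1695] [75.1659  0.497  -0.175 ]
0.08 [52.2148  0.5005 -0.169 ] [71.4991  0.496  -0.1745]
0.08 [52.2148  0.5005 -0.169 ] kt [104.4953   0.4975  -0.17  ] [149.6387   0.498   -0.1705]
0.092 [41.4853  0.499  -0.166 ] kt [95.4058  0.496  -0.1695] [140.9113   0.4965  -0.171 ]
```

View pics/w3.png

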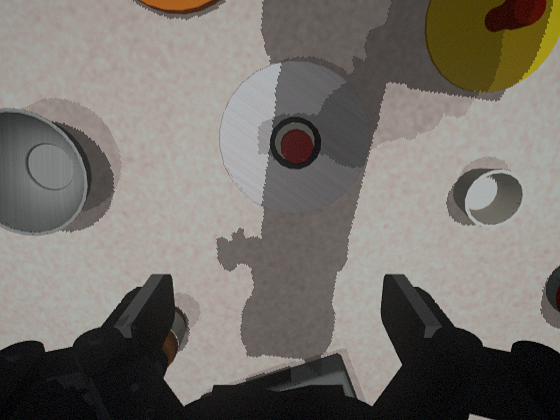

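The nested set is at (296,143) in the wrist view, with its knob at about (0.4975, −0.170, 0.080). The yellow lid lies clear at top right and the ramekin at (490,195). I'll approach with the fingertips 10 mm below the knob's centre so they stay above the ring.

>>> {"api": "play_rows", "payload": {"rows": [{"dx":-0.2,"dy":0.18,"dz":-0.6,"turn":0,"jaw":85},{"dx":-0.2,"dy":0.18,"dz":-0.6,"turn":0,"jaw":85},{"dx":-0.2,"dy":0.18,"dz":-0.6,"turn":0,"jaw":85},{"dx":-0.24,"dy":0.2,"dz":-0.6,"turn":0,"jaw":85},{"dx":0,"dy":0,"dz":-0.33,"turn":0,"jaw":70},{"dx":0,"dy":0,"dz":-0.33,"turn":0,"jaw":60},{"dx":0,"dy":0,"dz":-0.33,"turn":0,"jaw":55},{"dx":0,"dy":0,"dz":-0.33,"turn":0,"jaw":50},{"dx":0,"dy":0,"dz":0,"turn":0,"jaw":50},{"dx":0,"dy":0,"dz":0,"turn":0,"jaw":50}]}}

```text
time: 4.75
position: [0.498, -0.1692, 0.2557]
ee_rot: [-0.001, 0.176, 0.984, 0.0]
force: [-0.3, 0.5, -0.1]
opening: 0.0503
grip_force: 0.0
```

Run:
```python
from h import *
o=env.observe();print(o['position'],o['opening'],o['force'])
save('wrist','w4.png',(150,150,410,420),2.2)
save('scene','s4.png')
```

```text
[ 0.49798964 -0.1691848   0.25566717] 0.05029963032072353 [-0.32216586  0.46324306 -0.10085349]
```

View pics/w4.png

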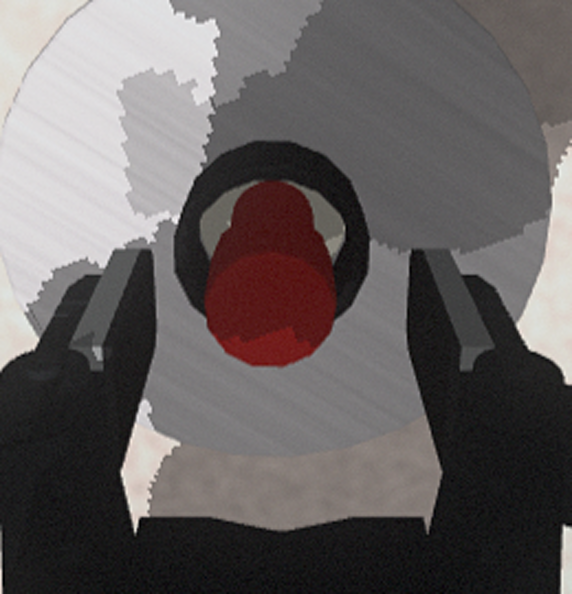

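The view shows the knob's top at crop (270,305), between the fingers and about 2 mm toward the left one. The fingers are clear of the ring.

Run:
```python
from h import *
cv2.imwrite('pics/w4f.png',get_image('wrist')[:,:,::-1])
p=[.498,-.170]
for z in(.078,.08,.082,.092):print(z,fitcirc('wrist','pics/w4f.png',p,z+.011,[.013],.008),fitcirc('wrist','pics/w4f.png',p,z-.013,[.022],.008),fitcirc('wrist','pics/w4f.png',p,z-.031,[.068],.01))
print(atz('wrist',[272.7,288.6],.091))
```

```text
0.078 [102.4355   0.4995  -0.1715] [102.152    0.4955  -0.17  ] [65.9996  0.4995 -0.171 ]
0.08 [97.8485  0.4985 -0.171 ] [104.2403   0.4945  -0.17  ] [59.264   0.4995 -0.171 ]
0.082 [95.3488  0.497  -0.1705] [104.7336   0.494   -0.1695] [52.5182  0.499  -0.1725]
0.092 [90.4895  0.49   -0.1675] [92.5117  0.495  -0.174 ] [37.8476  0.4885 -0.1725]
[ 0.4988 -0.1718  0.091 ]
```

>>> {"api": "play_rows", "payload": {"rows": [{"dx":0,"dy":-0.045,"dz":-0.16,"turn":0,"jaw":50},{"dx":0,"dy":0,"dz":-0.16,"turn":0,"jaw":50},{"dx":0,"dy":0,"dz":0,"turn":0,"jaw":40},{"dx":0,"dy":0,"dz":0,"turn":0,"jaw":32},{"dx":0,"dy":0,"dz":0,"turn":0,"jaw":24},{"dx":0,"dy":0,"dz":0,"turn":0,"jaw":15},{"dx":0,"dy":0,"dz":0,"turn":0,"jaw":15},{"dx":0,"dy":0,"dz":0,"turn":0,"jaw":15},{"dx":0,"dy":0,"dz":0,"turn":0,"jaw":15},{"dx":0,"dy":0,"dz":0,"turn":0,"jaw":15}], "grip_force": 60}}

```text
time: 5.73
position: [0.4979, -0.1724, 0.2432]
ee_rot: [-0.0, 0.177, 0.984, 0.0]
force: [-0.5, 3.1, 1.7]
opening: 0.024
grip_force: 59.1
```

>>> {"api": "play_rows", "payload": {"rows": [{"dx":0,"dy":0,"dz":0.08,"turn":0,"jaw":15},{"dx":0,"dy":0,"dz":0.12,"turn":0,"jaw":15},{"dx":0,"dy":0,"dz":0.2,"turn":0,"jaw":15},{"dx":0,"dy":0,"dz":0.2,"turn":0,"jaw":15},{"dx":0,"dy":0,"dz":0.2,"turn":0,"jaw":15},{"dx":0,"dy":0,"dz":0.2,"turn":0,"jaw":15},{"dx":0,"dy":0,"dz":0,"turn":0,"jaw":15},{"dx":0,"dy":0,"dz":0,"turn":0,"jaw":15}]}}

```text
time: 6.4
position: [0.4983, -0.1729, 0.2839]
ee_rot: [0.001, 0.177, 0.984, -0.0]
force: [1.0, 1.1, -4.1]
opening: 0.0238
grip_force: 59.3
```

Run:
```python
from h import *
o=env.observe();print(o['position'],o['opening'],o['force'],o['moment'])
w=get_image('wrist')[150:420,130:430,::-1];s=get_image('scene')[130:265,140:290,::-1]
cv2.imwrite('pics/g5.png',np.hstack([cv2.resize(w,(400,360)),cv2.resize(s,(400,360))]))
```

```text
[ 0.4982836  -0.17285475  0.28394624] 0.023758735658354554 [ 1.00117992  1.05377344 -4.12535285] [ 0.0177266   0.01231306 -0.0108496 ]
```

View pics/g5.png

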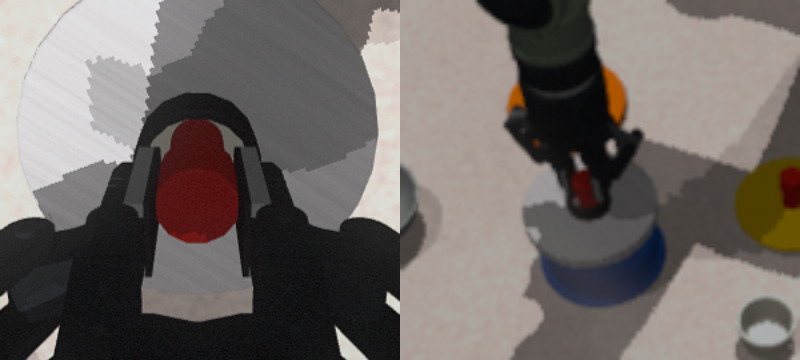

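The set hangs level in the grip, still nested and off the stand. I'll raise it and carry it over.

>>> {"api": "play_rows", "payload": {"rows": [{"dx":0,"dy":0,"dz":0.3,"turn":0,"jaw":15},{"dx":0,"dy":0,"dz":0.5,"turn":0,"jaw":15},{"dx":0,"dy":0.15,"dz":0.5,"turn":0,"jaw":15},{"dx":0,"dy":0.3,"dz":0.25,"turn":0,"jaw":15},{"dx":0.1,"dy":0.5,"dz":0,"turn":0,"jaw":15},{"dx":0.1,"dy":0.5,"dz":0,"turn":0,"jaw":15},{"dx":0.1,"dy":0.5,"dz":0,"turn":0,"jaw":15},{"dx":0.1,"dy":0.5,"dz":0,"turn":0,"jaw":15},{"dx":0.1,"dy":0.5,"dz":0,"turn":0,"jaw":15},{"dx":0.1,"dy":0.5,"dz":0,"turn":0,"jaw":15},{"dx":0.1,"dy":0.5,"dz":0,"turn":0,"jaw":15},{"dx":0.1,"dy":0.5,"dz":0,"turn":0,"jaw":15}]}}

```text
time: 7.5
position: [0.5295, 0.0071, 0.3443]
ee_rot: [-0.001, 0.177, 0.984, 0.0]
force: [0.4, -0.3, -2.5]
opening: 0.024
grip_force: 59.3
```

>>> {"api": "play_rows", "payload": {"rows": [{"dx":0.1,"dy":0.5,"dz":0,"turn":0,"jaw":15},{"dx":0.1,"dy":0.5,"dz":0,"turn":0,"jaw":15},{"dx":0.1,"dy":0.5,"dz":0,"turn":0,"jaw":15},{"dx":0.1,"dy":0.5,"dz":0,"turn":0,"jaw":15},{"dx":0.1,"dy":0.5,"dz":0,"turn":0,"jaw":15},{"dx":0.1,"dy":0.5,"dz":0,"turn":0,"jaw":15},{"dx":0,"dy":0.5,"dz":0,"turn":0,"jaw":15},{"dx":0,"dy":0.5,"dz":0,"turn":0,"jaw":15},{"dx":0,"dy":0.5,"dz":0,"turn":0,"jaw":15},{"dx":0,"dy":0.5,"dz":0,"turn":0,"jaw":15},{"dx":0,"dy":0.5,"dz":0,"turn":0,"jaw":15},{"dx":0,"dy":0.3,"dz":0,"turn":0,"jaw":15}]}}

```text
time: 8.5
position: [0.5531, 0.2397, 0.3442]
ee_rot: [-0.001, 0.176, 0.984, 0.0]
force: [0.8, -0.1, -3.4]
opening: 0.0242
grip_force: 59.3
```

>>> {"api": "play_rows", "payload": {"rows": [{"dx":0,"dy":0.1,"dz":0,"turn":0,"jaw":15},{"dx":0,"dy":0,"dz":0,"turn":0,"jaw":15},{"dx":0,"dy":0,"dz":0,"turn":0,"jaw":15},{"dx":0,"dy":0,"dz":0,"turn":0,"jaw":15}]}}

```text
time: 8.83
position: [0.554, 0.2405, 0.3449]
ee_rot: [-0.0, 0.177, 0.984, -0.0]
force: [-0.2, -0.3, -2.9]
opening: 0.024
grip_force: 59.3
```

>>> {"api": "play_rows", "payload": {"rows": [{"dx":0.01,"dy":-0.13,"dz":0,"turn":0,"jaw":15},{"dx":0,"dy":-0.13,"dz":0,"turn":0,"jaw":15},{"dx":0,"dy":0,"dz":-0.2,"turn":0,"jaw":15},{"dx":0,"dy":0,"dz":-0.3,"turn":0,"jaw":15},{"dx":0,"dy":0,"dz":-0.25,"turn":0,"jaw":15},{"dx":0,"dy":0,"dz":-0.15,"turn":0,"jaw":15},{"dx":0,"dy":0,"dz":0,"turn":0,"jaw":15},{"dx":0,"dy":0,"dz":0,"turn":0,"jaw":15}]}}

```text
time: 9.5
position: [0.5542, 0.2308, 0.3085]
ee_rot: [-0.001, 0.177, 0.984, -0.0]
force: [0.2, -0.4, -3.6]
opening: 0.0237
grip_force: 59.3
```

Run:
```python
from h import *
o=env.observe();print(o['position'],o['force'])
cv2.imwrite('pics/s6.png',get_image('scene')[:,:,::-1]);cv2.imwrite('pics/t6.png',get_image('top')[:,:,::-1])
z=o['position'][2]-.163;p=o['position'][:2]
print(fitcirc('top','pics/t6.png',p,z-.031,[.068],.01),fitcirc('scene','pics/s6.png',p,z-.031,[.068],.012))
cv2.imwrite('pics/s6c.png',cv2.resize(cv2.imread('pics/s6.png')[150:270,300:420],(600,600)))
```

```text
[0.55419543 0.23083995 0.30846547] [ 0.24470671 -0.37584499 -3.56464059]
[72.8754  0.5582  0.2208] [107.249    0.5612   0.2253]
```

View pics/s6c.png

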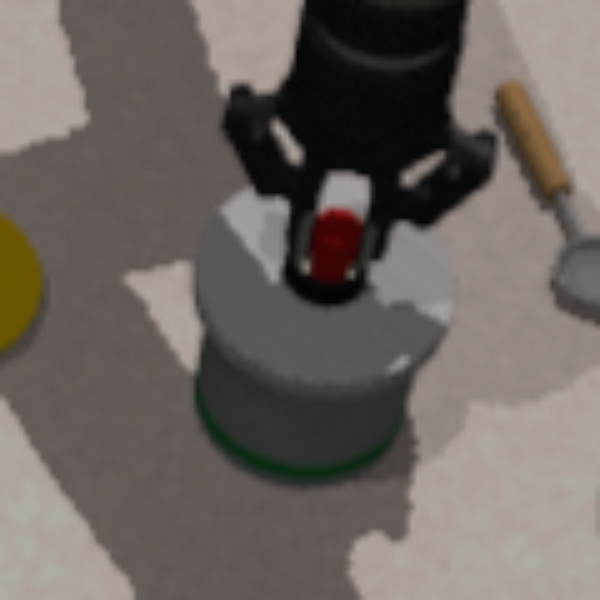

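```bash
cat > q.py <<'E'
from h import *
p=[.555,.2305]
print('before: scene rim',[fitcirc('scene','pics/scene.png',p,.09,[r],.014,1) for r in(.058,.054)],'top rim',[fitcirc('top','pics/top.png',p,.09,[r],.014,1) for r in(.058,.054)])
print('foot scene now',fitcirc('scene','pics/s6.png',p,.0,[.058],.014,1))
z=.3085-.163-.031
print('cover now',fitcirc('scene','pics/s6.png',p,z,[.068],.014,1),fitcirc('top','pics/t6.png',p,z,[.068],.014,1))
e=lambda c,z,r:[[f(proj('scene',[c[0]+r*np.cos(t),c[1]+r*np.sin(t),z])[k] for t in np.linspace(0,6.28,120)) for f in(min,max)] for k in(0,1)]
print('cover pred',e([.5542,.2308],z,.068),'seen cols 339-391'); print('foot pred',e(p,0,.058),'rim',e(p,.09,.058))
for f,ro in(('t6',None),):
    im=cv2.imread('pics/t6.png');print([proj('top',[.5542+a*.068,.2308+b*.068,z]) for a,b in((1,0),(-1,0),(0,1),(0,-1))])
    print('row',im[int(proj('top',[.5542,.2308,z])[1]),160:235].mean(1).astype(int))
E
python3 q.py
```

```text
before: scene rim [array([149.2729,   0.562 ,   0.226 ]), array([149.3538,   0.5605,   0.222 ])] top rim [array([133.5126,   0.55  ,   0.22  ]), array([149.3982,   0.5565,   0.232 ])]
foot scene now [116.2249   0.5525   0.2305]
cover now [109.6703   0.5605   0.225 ] [82.474  0.558  0.221]
cover pred [[np.float64(339.2), np.float64(392.0)], [np.float64(183.5), np.float64(225.6)]] seen cols 339-391
foot pred [[np.float64(339.2), np.float64(381.1)], [np.float64(211.8), np.float64(246.4)]] rim [[np.float64(342.1), np.float64(386.5)], [np.float64(192.4), np.float64(228.0)]]
[[np.float64(197.7), np.float64(169.5)], [np.float64(195.6), np.float64(215.4)], [np.float64(173.6), np.float64(191.7)], [np.float64(219.7), np.float64(193.0)]]
row [61 61 62 60 61 61 59 60 55 56 53 46 48 51 52 42 46 41 35 35 27 34 40 41
 36 24 27 24 16 21  8  7 12  3  6  4  3  8  0  0 13 19 30 35 31 25 34 28
 18 17 23 20 41 64 82 87 86 87 89 87 67 59 74 80 86 84 85 79 84 83 84 87
 84 82 84]
```

Measured by the same camera, the cover and the canister rim agree to about 1 mm, so I'll lower gently.

>>> {"api": "play_rows", "payload": {"rows": [{"dx":0,"dy":0,"dz":-0.05,"turn":0,"jaw":15},{"dx":0,"dy":0,"dz":-0.05,"turn":0,"jaw":15},{"dx":0,"dy":0,"dz":-0.05,"turn":0,"jaw":15},{"dx":0,"dy":0,"dz":-0.05,"turn":0,"jaw":15},{"dx":0,"dy":0,"dz":-0.05,"turn":0,"jaw":15},{"dx":0,"dy":0,"dz":-0.05,"turn":0,"jaw":15},{"dx":0,"dy":0,"dz":-0.04,"turn":0,"jaw":15},{"dx":0,"dy":0,"dz":0,"turn":0,"jaw":15}]}}

```text
time: 10.27
position: [0.5544, 0.2309, 0.2951]
ee_rot: [-0.0, 0.177, 0.984, -0.0]
force: [0.5, 0.5, -3.2]
opening: 0.0239
grip_force: 59.3
```

>>> {"api": "play_rows", "payload": {"rows": [{"dx":0,"dy":0,"dz":-0.025,"turn":0,"jaw":15},{"dx":0,"dy":0,"dz":-0.025,"turn":0,"jaw":15},{"dx":0,"dy":0,"dz":0,"turn":0,"jaw":15},{"dx":0,"dy":0,"dz":0,"turn":0,"jaw":15}]}}

```text
time: 10.6
position: [0.5545, 0.231, 0.2935]
ee_rot: [0.0, 0.177, 0.984, -0.0]
force: [1.0, -0.9, -3.7]
opening: 0.0242
grip_force: 59.3
```

>>> {"api": "play_rows", "payload": {"rows": [{"dx":0,"dy":0,"dz":-0.025,"turn":0,"jaw":15},{"dx":0,"dy":0,"dz":0,"turn":0,"jaw":15},{"dx":0,"dy":0,"dz":0,"turn":0,"jaw":15}]}}

```text
time: 10.85
position: [0.5545, 0.2309, 0.2932]
ee_rot: [0.0, 0.177, 0.984, 0.0]
force: [-0.4, -2.9, 3.2]
opening: 0.024
grip_force: 60.0
```

>>> {"api": "play_rows", "payload": {"rows": [{"dx":0,"dy":0,"dz":-0.025,"turn":0,"jaw":15},{"dx":0,"dy":0,"dz":0,"turn":0,"jaw":15},{"dx":0,"dy":0,"dz":0,"turn":0,"jaw":15}]}}

```text
time: 11.1
position: [0.5544, 0.2309, 0.2931]
ee_rot: [0.001, 0.177, 0.984, 0.0]
force: [-3.2, -2.4, 9.1]
opening: 0.0242
grip_force: 60.9
```

Contact came at z = 0.293, exactly the seating height. Now I'll let go of the knob.

>>> {"api": "play_rows", "payload": {"rows": [{"dx":0,"dy":0,"dz":0.03,"turn":0,"jaw":15},{"dx":0,"dy":0,"dz":0,"turn":0,"jaw":28},{"dx":0,"dy":0,"dz":0,"turn":0,"jaw":40},{"dx":0,"dy":0,"dz":0,"turn":0,"jaw":62},{"dx":0,"dy":0,"dz":0,"turn":0,"jaw":62},{"dx":0,"dy":0,"dz":0,"turn":0,"jaw":62},{"dx":0,"dy":0,"dz":0,"turn":0,"jaw":62},{"dx":0,"dy":0,"dz":0,"turn":0,"jaw":62},{"dx":0,"dy":0,"dz":0,"turn":0,"jaw":62},{"dx":0,"dy":0,"dz":0,"turn":0,"jaw":62}]}}

```text
time: 11.93
position: [0.5544, 0.231, 0.2926]
ee_rot: [-0.0, 0.177, 0.984, -0.0]
force: [-0.2, -0.7, 0.7]
opening: 0.0621
grip_force: 0.0
```

Run:
```python
from h import *
o=env.observe();print(o['position'],o['force'],o['opening'])
f=get_image('wrist')[:,:,::-1];cv2.imwrite('pics/w7f.png',f);s=get_image('scene')[150:270,300:420,::-1]
cv2.imwrite('pics/g7.png',np.hstack([cv2.resize(f[120:420,130:430],(400,400)),cv2.resize(s,(400,400))]))
p=o['position'][:2]
print(fitcirc('wrist','pics/w7f.png',p,.141,[.013],.008),fitcirc('wrist','pics/w7f.png',p,.117,[.022],.008),fitcirc('wrist','pics/w7f.png',p,.099,[.068],.008))
```

```text
[0.55438188 0.2309739  0.29264334] [-0.23641457 -0.68593921  0.74480035] 0.0620926813483504
[112.4474   0.5549   0.2315] [100.6866   0.5499   0.2315] [62.1971  0.5534  0.23  ]
```

View pics/g7.png

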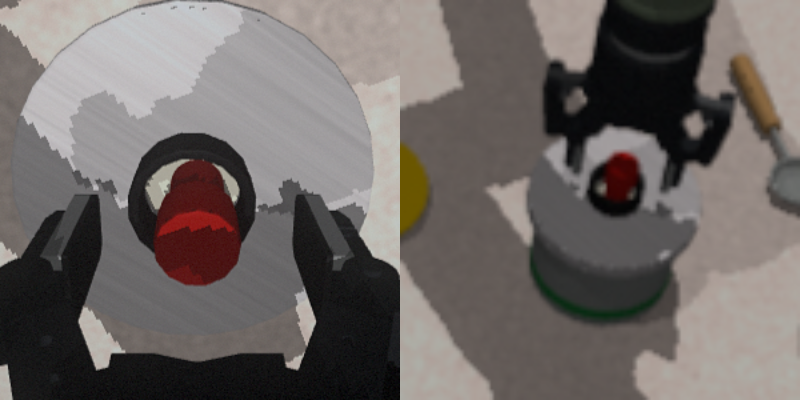

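The picture shows the knob free at (197,250) between the open fingers, with the ring round its stem and the set level on the canister. Next I'll lower to the ring grip and close on it.

>>> {"api": "play_rows", "payload": {"rows": [{"dx":0,"dy":0,"dz":-0.15,"turn":0,"jaw":62},{"dx":0,"dy":0,"dz":-0.15,"turn":0,"jaw":62},{"dx":0,"dy":0,"dz":-0.11,"turn":0,"jaw":62},{"dx":0,"dy":0,"dz":0,"turn":0,"jaw":62},{"dx":0,"dy":0,"dz":0,"turn":0,"jaw":54},{"dx":0,"dy":0,"dz":0,"turn":0,"jaw":48},{"dx":0,"dy":0,"dz":0,"turn":0,"jaw":44},{"dx":0,"dy":0,"dz":0,"turn":0,"jaw":36},{"dx":0,"dy":0,"dz":0,"turn":0,"jaw":36},{"dx":0,"dy":0,"dz":0,"turn":0,"jaw":36},{"dx":0,"dy":0,"dz":0,"turn":0,"jaw":36},{"dx":0,"dy":0,"dz":0,"turn":0,"jaw":36}], "grip_force": 50}}

```text
time: 13.03
position: [0.5544, 0.2309, 0.2768]
ee_rot: [0.0, 0.177, 0.984, -0.0]
force: [-1.5, -2.3, 4.9]
opening: 0.0418
grip_force: 50.4
```

>>> {"api": "play_rows", "payload": {"rows": [{"dx":0,"dy":0,"dz":0.05,"turn":0,"jaw":36},{"dx":0,"dy":0,"dz":0.05,"turn":0,"jaw":36},{"dx":0,"dy":0,"dz":0.1,"turn":0,"jaw":36},{"dx":0,"dy":0,"dz":0.15,"turn":0,"jaw":36},{"dx":0,"dy":0,"dz":0.15,"turn":0,"jaw":36},{"dx":0,"dy":0,"dz":0,"turn":0,"jaw":36},{"dx":0,"dy":0,"dz":0,"turn":0,"jaw":36}]}}

```text
time: 13.62
position: [0.5547, 0.2311, 0.297]
ee_rot: [0.001, 0.177, 0.984, 0.0]
force: [-0.3, 0.4, -2.5]
opening: 0.042
grip_force: 50.8
```

Only about 2 N hangs from the fingers, which is the cover alone. I'll keep lifting.

>>> {"api": "play_rows", "payload": {"rows": [{"dx":0,"dy":0,"dz":0.15,"turn":0,"jaw":36},{"dx":0,"dy":0,"dz":0.25,"turn":0,"jaw":36},{"dx":0,"dy":0,"dz":0.25,"turn":0,"jaw":36},{"dx":0,"dy":0,"dz":0.3,"turn":0,"jaw":36},{"dx":0,"dy":0,"dz":0.3,"turn":0,"jaw":36},{"dx":0,"dy":0,"dz":0.3,"turn":0,"jaw":36},{"dx":0,"dy":0,"dz":0.25,"turn":0,"jaw":36},{"dx":0,"dy":0,"dz":0.1,"turn":0,"jaw":36},{"dx":0,"dy":0,"dz":0,"turn":0,"jaw":36},{"dx":0,"dy":0,"dz":0,"turn":0,"jaw":36},{"dx":0,"dy":0,"dz":0,"turn":0,"jaw":36},{"dx":0,"dy":0,"dz":0,"turn":0,"jaw":36}]}}

```text
time: 14.62
position: [0.5541, 0.2309, 0.3714]
ee_rot: [-0.001, 0.177, 0.984, -0.0]
force: [-0.3, 0.1, -1.9]
opening: 0.0417
grip_force: 50.9
```

Run:
```python
from h import *
o=env.observe();print(o['position'],o['force'],o['moment'],o['opening'],o['time'])
cv2.imwrite('pics/s9c.png',cv2.resize(get_image('scene')[110:260,290:440,::-1],(600,600)))
```

```text
[0.55409594 0.23089872 0.37142605] [-0.31066309  0.08899306 -1.92219332] [0.00771049 0.00620374 0.00246607] 0.041704741266531994 14.6167
```

View pics/s9c.png

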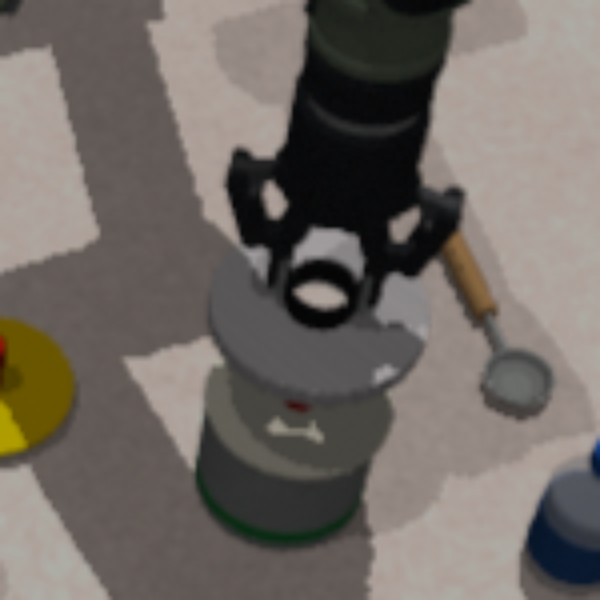

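The cover is level in the fingers at (320,310), and the white inner lid sits on the canister with its red knob just showing at (297,405). The cover has risen about 94 mm.

```bash
python3 -c "
from h import *
print(ticket.job_done())"
```

```text
the job is handed in; nothing more can be done
None
```

The job is handed in (no verdict was returned): the inner lid looks seated on the canister, and the cover is held level and still, its ring about 112 mm above the rim by my reckoning; I viewed 11 pictures, one over the limit of 10.

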